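# Almond sample under the loupe

### The arm

A 6-joint arm with a two-finger parallel gripper is mounted at the origin on the work surface. World frame = base frame: x ahead of the robot, y to its left, z up, the work surface at z = 0. Lengths are in m, angles in rad, forces in N, time in s.
With the tool pointing down it reaches from about 0.35 to 0.775 m from the base axis. Payload 5.5 kg.
Tool frame: the origin (TCP) lies midway between the tips of the shut fingers; the grasp point (between the pads) lies grip_point_offset behind it (grip_point_offset is the distance from the TCP to the grasp point, in m); z points along the fingers, y is the direction in which the jaws open and shut (so a half turn about z gives the same grasp; the last joint's range is limited). The gripper opens to 85 mm and grips with 20 to 120 N. Pads are 22 mm wide; open, the fingers measure 114 mm over their backs; the gripper's body (76 mm by 85 mm) begins 54 mm behind the grasp point. The pads swing forward as they close: fully open they stand 13 mm farther back than shut.
Start: joints at [0.998, 0.313, 0.046, 1.304, 0, 1.431], TCP at [0.241, 0.522, 0.231] pointing down, gripper open.
Joint ranges: [-2.76, 2.76], [-0.86, 1.69], [-1.03, 1.26], [-2.2, 2.34], [-1.47, 1.5], [-3.14, 3.14]. Speed limits (rad/s): [2.57, 2.57, 3.14, 3.14, 3.14, 3.14].

### API

Orientations are given as a unit quaternion [w, x, y, z].
In Python, from workcell import * gives the robot as it stands.
- The arm moves only by the tool send_rows, never from a script. Its argument "series" is one flat list of numbers, 7 for each row, row after row: the shift along the tool's x, y, z in cm, then the turn, a rotation vector about the tool's x, y, z in degrees, then the opening, from 0 (shut) to 1 (fully open). A call has 1 to 10 rows; each row is the pose to reach, as a shift and turn from the pose commanded when the call began, along the tool's axes at that moment; what a row does not reach only later rows make up. A row lasts 1/12 s, in which the tool goes at most 41.7 mm and 7.16 degrees, less where a joint would pass 70% of its speed; a pose out of reach is approached as far as the arm can. A call with a gripper value outside its range is refused whole. The fingers move at their own pace and stop on an object; "newtons" is the grip in N (left out, the last holds). Time passes only in rows, so rows that repeat a pose let the fingers close. It gives the time, the measured TCP pose, the force and the opening at its end, in the units of the state.
- get_state(): the state, without advancing time (a new reading comes with each control period).
- read_camera(name): name is "scene" or "top" or "wrist"; returns the picture (480x640x3 uint8, blue, green, red); there is no depth.
- camera_info(name): a dict with "K" (3x3 intrinsics, pixels), "D" ([k1, k2, p1, p2, k3] as OpenCV has them; the pictures are not rectified), "xyz" and "attitude" of the camera in the world. Camera axes: x right, y down, z forward; pixel columns grow to the right and rows downward; lengths in m; the calibration is good to about 2 mm. A picture is of the moment at which its call begins: read the wrist's pose just before it. camera_info takes no time and is no camera call; for the wrist camera it gives the pose at the moment of the call.
- hand_in(): hands the job in, once; it reports no verdict.
Trained networks look in the newest picture that a camera, given by its name, has taken for a name from the list of things; names that differ only in an ending like _2 or _b are one class to them, and where a whole thing is asked for, a point or a joint stands for the part that bears it (a point fixed in the world has none). Each returns a list of dicts, best first, with "p" (0 to 1); they miss things now and then, are a little off and sometimes report something else, mostly with a low value. They report only what shows in the picture. A call takes as long as a camera call. They do not tell look-alikes from the thing itself.
- silhouettes(camera, label): "pixels" (480x640 bool, what is visible of it) and "box" ([left, top, width, height] in pixels, round what is visible of it).
The state is a dict: "clock": time; "joint_pos": joint angles; "qvel": joint speeds; "tau": joint torques, N m; "tcp_pos": TCP position; "orientation": TCP orientation; "wrist_force": force on the tool from outside, world axes, zero at the start; "ft_torque": the same for the moment, N m; "finger_gap": finger opening in m.
Only numpy, scipy, OpenCV 4.12 (cv2) and the standard library are available. Lean on these libraries where they do the work, as an engineer would, in place of code of your own. Each camera call takes 0.05 s, during which the arm holds its last target. There are 200 camera calls.

### The job

Check an almond sample: slide the white sample carrier, almond end first, into the lipped channel of the inspection stand until it is fully home against the stop, and let go of it. Then pick up the loupe by its handle from its wooden rest and hold it level, clear of everything, with the lens centred over the almond and its rim at the height that the pointer on the post marks. Finish while still holding the loupe there; do not shift the pointer, and leave the jars and kitchenware alone.

Things in the scene. Friction and masses are not known exactly. Their poses are not given: they have to be found in the camera images.
- stand: Inspection stand, fixed, level: aluminium base plate 220 x 100 x 5 mm, origin at the centre of its underside, z up, +x from the channel's open mouth to its stop. From x = -110 to -28 mm the plate is a bare flat apron, top 5 mm above the table; then come the flared mouth and a steel channel. A steel post, 10 mm thick and 180 mm high, stands at x = +92, y = 0 mm.
- mouth (a point): Start of the channel, on its floor, at x = -10 mm of the stand; axes as the stand. Channel: x = -10 to +50 mm (stop wall), 47 mm wide inside, 67 mm outside, 18 mm high over the table; the rails' lips (underside 14 mm over the table) leave a 32 mm slot above, so the carrier goes in only by sliding along +x, with 1.5 mm play each side and 3 mm in height. A flare reaches 18 mm before this point.
- home (a point): Where the carrier's origin (centre of its underside) lies when fully home: x = -5, y = 0, z = 5 mm in the stand's frame; axes as the stand. The almond is then at x = +22 mm.
- gauge_tip (a point): Tip of the height pointer: a 5 mm steel pin that sticks out from a black collar (22 mm across, 12 mm high) on the stand's post towards the channel. Its height marks the focal height, 90 to 150 mm above the table, different each time. It lies at x = +70, y = 0 mm of the stand, 48 mm from the almond once home. The collar slides if pushed with over 5 N.
- carrier: Loose white plastic sample carrier, about 100 g: plate 110 (x) x 44 (y) x 6 mm, origin at the centre of its underside, z up, +x towards the almond end, which goes in first. Upright grip tab, 24 (x) x 14 (y) mm, centred at x = -38 mm, top 40 mm above the underside. When home, the tab and the last 50 mm of plate stay outside the channel.
- rest: Plywood rest of the loupe, fixed: board 190 x 70 x 4 mm with two blocks, one 60 x 60 mm, top 33 mm above the table, under the lens, centred at the origin (at table height); one 22 (x) x 50 (y) mm, top 30 mm, centred at x = -132 mm, under the handle's end. From x = -121 to -30 mm the handle hangs free, 26 mm above the board.
- loupe: Loose loupe, about 120 g, lying level on its rest, same yaw: lens in a steel rim 68 mm across, 8 mm thick; origin at the lens centre, mid thickness, z = lens axis, up. Black handle of 14 x 14 mm section along its -x, from x = -32 to -148 mm, middle line at the origin's height. Balances near x = -55 mm. At the start its origin is 37 mm above the table, over the rest's origin.
- almond (a point): Top of the brown almond, fixed on a dark spot of the carrier: 27 mm along +x from the carrier's origin, 10 mm above its underside. It passes freely through the slot between the lips.
- honey: Bystander: loose honey jar, amber glass, 70 mm across, 100 mm high; origin at the centre of its underside. Leave alone.
- nutjar: Bystander: loose nut jar with brass lid, 58 mm across, 95 mm high; origin at the centre of its underside. Leave alone.
- jarlid: Bystander: loose brass jar lid lying flat, 72 mm across, 11 mm high; origin at the centre of its underside. Leave alone.
- spoon: Bystander: loose spoon, steel with a wooden handle, 200 mm long, lying flat along its x. Leave alone.
- beaker: Bystander: loose white mug, 80 mm across, 110 mm high; origin at the centre of its underside. Leave alone.
There are look-alikes about, which are no part of the job. Of the things like the carrier, leave any that is purple or turquoise; of the rest the larger one is meant.

How it is judged:
On the way, in this order (a step that is already met when the one before it is completed fails the run):
1. the carrier is fully home in the channel and let go (x of almond in the frame of stand above 0.012 m and x of carrier in the frame of stand between -0.01 and 0 m and y of carrier in the frame of stand between -0.005 and 0.005 m and z of carrier in the frame of stand between 0.002 and 0.009 m and angle between the x axis of carrier and the x axis of stand, either way round below 0.08 rad and angle between carrier's own z axis and vertical below 0.08 rad and contact force between the fingers and carrier below 0.2 N), for 0.2 s.
2. the loupe is lifted off its rest in the fingers (height (world z) of loupe above 0.06 m and contact force between the fingers and loupe above 1 N), for 0.2 s.
At the end, for the whole second after the job is handed in: Carrier home (within 5 mm of the stop, 0.08 rad in line, flat), not touched by the fingers; loupe held still in the fingers, touching no stand, carrier or rest, centre within 12 mm horizontally of the almond and 10 mm of the pointer's height, level within 0.14 rad (all of step 1 and horizontal distance between loupe and almond below 0.012 m and z of loupe in the frame of gauge_tip between -0.01 and 0.01 m and angle between loupe's own z axis and vertical below 0.14 rad and linear speed of loupe below 0.02 m/s and angular speed of loupe below 0.2 rad/s and contact force between the fingers and loupe above 1 N and contact force between loupe and stand below 0.1 N and contact force between loupe and carrier below 0.1 N and contact force between loupe and rest below 0.1 N); the arm keeps its last pose, push and grip.
It fails at once if the height pointer is shifted by more than 8 mm (distance of gauge_tip from where it was at the start of the episode above 0.008 m).
It fails at once if a jar or other kitchenware is moved by more than 40 mm (distance of any of honey, nutjar, jarlid, spoon, beaker from where it was at the start of the episode above 0.04 m).
It also fails if it takes over 64 s, if anything falls off the work surface, if the arm or the gripper's body presses on something with over 40 N, if the wrist force passes 120 N, or if a joint passes its speed limit or range.

## Working session

There is one attempt and no reset: what is moved stays moved. The work goes in short steps, Python scripts to look and compute and a tool call to move; the robot and the scene stay as the last step left them, time stands still between calls to the robot, and variables do not carry over. Pictures are saved under pics/ and viewed, about 8 in all and at most 12, crops included, and the job is handed in when it is done.

Besides the shell and the picture viewer there is one more tool, called after ">>>" by a JSON object that holds its "method" and its "body", one argument or row to a line. send_rows: Moves the arm, as the interface text tells. Its arguments: {"type":"object","properties":{"series":{"type":"array"},"newtons":{"type":"number"}},"required":["series"]}

```bash
mkdir -p pics; ls
python3 - <<'E'
from workcell import *
import cv2,numpy as np
s=get_state(); print(s)
a=read_camera("scene"); b=read_camera("top")
cv2.imwrite("pics/a.png",a);cv2.imwrite("pics/b.png",b)
for c in("scene","top","wrist"):
    print(c,camera_info(c))
for c in ("top","scene"):
    for l in ("stand","carrier","rest","loupe"):
        for r in silhouettes(c,l): print(c,l,round(r["p"],2),r["box"])
E
```

```text
pics
{'clock': 0.0, 'joint_pos': array([9.98434932e-01, 3.14042033e-01, 4.49356139e-02, 1.30360856e+00,
       6.28269962e-06, 1.43117685e+00]), 'qvel': array([-8.81384232e-05,  6.81927455e-04,  2.07867572e-04,  7.72401101e-04,
        4.25954562e-04, -1.61826403e-03]), 'tau': array([ 3.39891631e-03, -4.80626428e+01,  2.98533690e+01,  1.93039019e-02,
       -4.81290954e-05, -2.07227888e-07]), 'tcp_pos': array([0.24085696, 0.52153324, 0.23036747]), 'orientation': array([-3.37288231e-04,  2.14686527e-01,  9.76682535e-01, -8.98084809e-04]), 'wrist_force': array([ 0.21374378,  0.27705714, -0.04645989]), 'ft_torque': array([-0.02354093, -0.02065575, -0.00358874]), 'finger_gap': 0.08548851903201672}
scene {'K': array([[577.49465915,   0.        , 323.23097911],
       [  0.        , 577.49465915, 235.87379253],
       [  0.        ,   0.        ,   1.        ]]), 'D': array([-0.08921556,  0.        ,  0.        ,  0.        ,  0.        ]), 'xyz': array([ 1.2009255 , -0.4983255 ,  1.20281656]), 'attitude': array([-0.28523136,  0.8464932 ,  0.42856089, -0.13574942])}
top {'K': array([[585.5
[... 793 characters left out ...]
top carrier 0.97 [489.6, 205.7, 20.6, 45.3]
top carrier 0.61 [525.3, 243.0, 52.9, 23.4]
top carrier 0.6 [431.7, 212.1, 39.7, 29.5]
top carrier 0.59 [486.5, 275.0, 35.4, 29.5]
top rest 0.68 [204.6, 219.3, 62.8, 86.1]
top loupe 0.85 [208.5, 225.3, 43.3, 75.7]
top loupe 0.46 [298.5, 293.3, 31.2, 33.6]
scene stand 0.77 [307.4, 240.7, 78.9, 81.6]
scene carrier 0.79 [162.8, 282.2, 30.7, 19.9]
scene carrier 0.77 [126.8, 325.8, 49.4, 34.8]
scene carrier 0.7 [192.2, 313.9, 37.8, 42.8]
scene carrier 0.56 [232.6, 305.0, 37.0, 12.3]
scene rest 0.94 [354.8, 187.5, 66.1, 39.9]
scene loupe 0.76 [359.5, 175.8, 61.6, 33.8]
scene loupe 0.48 [167.0, 223.0, 71.6, 22.3]
scene loupe 0.3 [308.2, 239.1, 78.7, 84.9]
```

View pics/b.png

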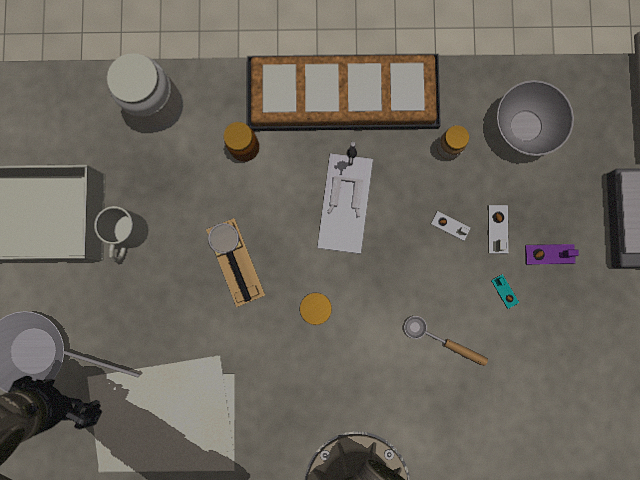

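View pics/a.png

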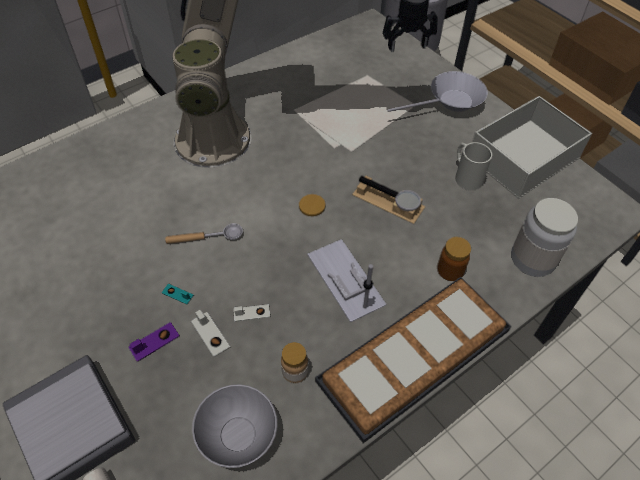

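Top view: the stand is at (345,203) with its post at the top. The larger white carrier is at (498,229), almond end up, and the smaller white one at (450,225) is the look-alike. The loupe lens is at (223,237), handle pointing down. The scene view agrees, with the pointer collar at (368,285). Next I fit models to the silhouettes.

```bash
cat > h.py <<'E'
from workcell import *
import cv2,numpy as np
from scipy.optimize import minimize
from scipy.spatial.transform import Rotation as R
def rot(q): return R.from_quat(np.roll(q,-1)).as_matrix()
def proj(P,ci):
    Rw=rot(ci["attitude"]).T
    return cv2.projectPoints(np.asarray(P,float).reshape(-1,1,3),cv2.Rodrigues(Rw)[0],-Rw@ci["xyz"],ci["K"],ci["D"])[0][:,0]
def ray(uv,ci):
    n=cv2.undistortPoints(np.array(uv,float).reshape(-1,1,2),ci["K"],ci["D"])[:,0]
    return np.c_[n,np.ones(len(n))]@rot(ci["attitude"]).T
def onplane(uv,ci,z):
    d=ray(uv,ci); return ci["xyz"]+d*((z-ci["xyz"][2])/d[:,2])[:,None]
def box(x0,x1,y0,y1,z0,z1): return np.array([[x,y,z] for x in(x0,x1) for y in(y0,y1) for z in(z0,z1)])/1e3
def cyl(x,y,r,z0,z1):
    t=np.linspace(0,2*np.pi,24,endpoint=False); return np.array([[x+r*np.cos(a),y+r*np.sin(a),z] for a in t for z in(z0,z1)])/1e3
M=dict(stand=[box(-110,110,-50,50,0,5),box(-10,60,-33.5,33.5,5,18),box(87,97,-5,5,5,180)],
 carrier=[box(-55,55,-22,22,0,6),box(-50,-26,-7,7,6,40)],
 loupe=[cyl(0,0,34,33,41),box(-148,-32,-7,7,30,44)],
 rest=[box(-148,42,-35,35,0,4),box(-30,30,-30,30,0,33),box(-143,-121,-25,25,0,30)])
def world(P,p,z=0): 
    c,s=np.cos(p[2]),np.sin(p[2]); return P@np.array([[c,s,0],[-s,c,0],[0,0,1]])+[p[0],p[1],z]
def fit(name,mask,ci,p0,z=0,S=4,extra=None):
    x,y,w,h=cv2.boundingRect(mask.astype(np.uint8)); m=14
    x0,y0=x-m,y-m; W,H=(w+2*m)*S,(h+2*m)*S
    T=np.zeros((h+2*m,w+2*m),np.uint8); ys,xs=np.nonzero(mask); T[ys-y0,xs-x0]=1
    T=cv2.GaussianBlur(cv2.resize(T,(W,H),interpolation=cv2.INTER_NEAREST).astype(np.float32),(0,0),S)
    def cost(q):
        p=[p0[0]+q[0]/100,p0[1]+q[1]/100,p0[2]+q[2]/5]
        I=np.zeros((H,W),np.uint8)
        for P in M[name]:
            uv=(proj(world(P,p,z),ci)-[x0,y0]+.5)*S-.5
            cv2.fillConvexPoly(I,cv2.convexHull((uv*16).round().astype(np.int32)),1,shift=4)
        return float(np.abs(cv2.GaussianBlur(I.astype(np.float32),(0,0),S)-T).sum()/T.sum())
    best=min((minimize(cost,[a,b,c],method="Nelder-Mead",options=dict(initial_simplex=np.array([[a,b,c],[a+.8,b,c],[a,b+.8,c],[a,b,c+.8]]),xatol=.01,fatol=1e-4)) for a,b,c in((0,0,0),(.5,.5,.4),(-.5,-.5,-.4))),key=lambda r:r.fun)
    q=best.x; return np.array([p0[0]+q[0]/100,p0[1]+q[1]/100,p0[2]+q[2]/5]),best.fun
E
python3 - <<'E'
from h import *
np.set_printoptions(precision=4,suppress=True)
import workcell; print([n for n in dir(workcell) if not n.startswith('_')]); print(grip_point_offset if 'grip_point_offset' in dir(workcell) else None)
G={"top":dict(stand=(345,203),carrier=(498,229),loupe=(230,260),rest=(235,262)),}
read_camera("top")
ci=camera_info("top")
P={}
for l,uv in G["top"].items():
    rs=silhouettes("top",l)
    rs=[r for r in rs if abs(r["box"][0]+r["box"][2]/2-uv[0])<12 and abs(r["box"][1]+r["box"][3]/2-uv[1])<12]
    if not rs: print("miss",l);continue
    c=onplane([uv],ci,0)[0]
    yaw={"stand":-.1,"carrier":0,"loupe":.3,"rest":.3}[l]
    if l in("loupe","rest"): c=onplane([(223,238)],ci,.037)[0]
    p,e=fit(l,rs[0]["pixels"],ci,[c[0],c[1],yaw]); P[l]=p; print("top",l,p,round(e,3))
read_camera("scene");cs=camera_info("scene")
for l in P:
    uv=proj(world(np.zeros((1,3)),P[l]),cs)[0]
    for r in silhouettes("scene",l):
        b=r["box"]
        if b[0]-5<uv[0]<b[0]+b[2]+5 and b[1]-5<uv[1]<b[1]+b[3]+5 and r["p"]>.4:
            p,e=fit(l,r["pixels"],cs,P[l]); print("scene",l,p,round(e,3))
np.save("P.npy",P)
# gauge: height along line x=70..92 of stand in scene
for z in (.09,.11,.13,.15): print(z,proj(world(np.array([[.070,0,z],[.092,0,z]]),P["stand"]),cs).round(1).tolist())
im=cv2.imread("pics/a.png")[220:340,290:410]; cv2.imwrite("pics/c.png",cv2.resize(im,None,fx=5,fy=5,interpolation=cv2.INTER_CUBIC))
E
```

```text
['MotionError', 'camera_info', 'get_state', 'grip_point_offset', 'hand_in', 'read_camera', 'silhouettes']
0.0187
top stand [ 0.6256  0.0202 -0.1437] 0.023
top carrier [ 0.5628 -0.3264 -0.0334] 0.073
top loupe [0.5452 0.291  0.3788] 0.049
top rest [0.5427 0.2905 0.3779] 0.723
scene stand [ 0.6275  0.0187 -0.1448] 0.023
scene carrier [ 0.562  -0.3286 -0.0243] 0.04
scene loupe [0.5437 0.2896 0.3751] 0.063
scene rest [0.5418 0.2886 0.4097] 0.731
0.09 [[362.9, 279.6], [367.8, 286.9]]
0.11 [[363.5, 274.9], [368.5, 282.2]]
0.13 [[364.1, 270.0], [369.2, 277.3]]
0.15 [[364.8, 265.0], [369.9, 272.4]]
```

View pics/c.png

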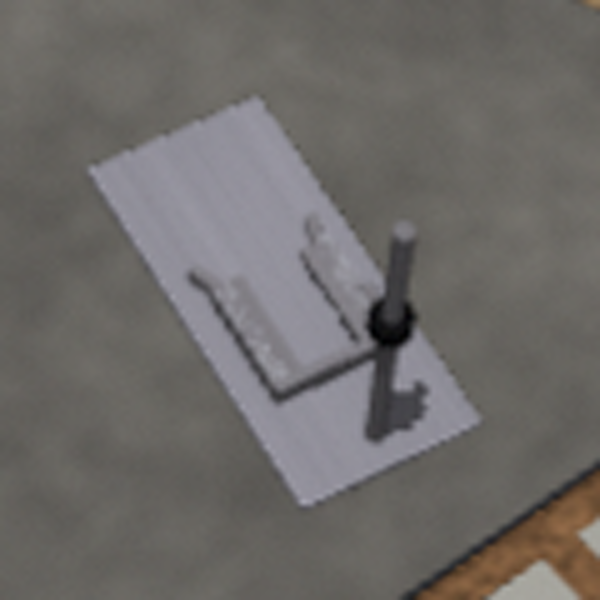

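Stand, carrier and loupe fits agree across cameras to about 2 mm. In the crop the collar is at (368.4,284.4) in full-image pixels, so its height is roughly 0.10 m. Now moving over the carrier.

```bash
cat >> h.py <<'E'
def go(p,yawdeg,s=None):
    "print shift (cm, tool axes) and turn (deg, tool axes) from present pose to tcp p, tool down, jaw dir at yawdeg"
    s=s or get_state(); A=rot(s["orientation"]); t=np.radians(yawdeg)
    B=np.array([[-np.sin(t),np.cos(t),0],[np.cos(t),np.sin(t),0],[0,0,-1]]).T
    print("shift",(A.T@(np.array(p)-s["tcp_pos"])*100).round(2),"turn",np.degrees(R.from_matrix(A.T@B).as_rotvec()).round(2),"t",round(s["clock"],2))
E
python3 -c "
from h import *
go([.52,-.327,.15],88.4)"
```

```text
shift [-60.92 -65.38   8.13] turn [ 1.00e-02  0.00e+00 -2.32e+01] t 1.0
```

>>> {"method": "send_rows", "body": {
  "series": [-60.9,-65.4,8.1,0,0,-23.2,0.5,-60.9,-65.4,8.1,0,0,-23.2,0.5,-60.9,-65.4,8.1,0,0,-23.2,0.5,-60.9,-65.4,8.1,0,0,-23.2,0.5,-60.9,-65.4,8.1,0,0,-23.2,0.5,-60.9,-65.4,8.1,0,0,-23.2,0.5,-60.9,-65.4,8.1,0,0,-23.2,0.5,-60.9,-65.4,8.1,0,0,-23.2,0.5,-60.9,-65.4,8.1,0,0,-23.2,0.5,-60.9,-65.4,8.1,0,0,-23.2,0.5]
}}

```text
clock: 1.83
tcp_pos: [0.3694, 0.1304, 0.1944]
orientation: [0.001, 0.014, 1.0, 0.0]
wrist_force: [0.8, 0.5, 0.1]
finger_gap: 0.0426
```

```bash
python3 -c "
from h import *
print(get_state()['tcp_pos']);go([.52,-.327,.15],88.4)"
```

```text
[0.36944061 0.13042127 0.19437991]
shift [-16.3  -45.31   4.45] turn [0.02 0.08 0.03] t 1.83
```

>>> {"method": "send_rows", "body": {
  "series": [-15.3,-43,4.2,0,0,0,0.5,-15.3,-43,4.2,0,0,0,0.5,-15.3,-43,4.2,0,0,0,0.5,-15.3,-43,4.2,0,0,0,0.5,-15.3,-43,4.2,0,0,0,0.5,-15.3,-43,4.2,0,0,0,0.5,-15.3,-43,4.2,0,0,0,0.5,-15.3,-43,4.2,0,0,0,0.5,-15.3,-43,4.2,0,0,0,0.5,-15.3,-43,4.2,0,0,0,0.5]
}}

```text
clock: 2.67
tcp_pos: [0.4976, -0.2646, 0.1558]
orientation: [0.0, 0.014, 1.0, -0.0]
wrist_force: [1.5, 0.4, 0.8]
finger_gap: 0.0425
```

>>> {"method": "send_rows", "body": {
  "series": [0,0,0,0,0,0,0.5,0,0,0,0,0,0,0.5,0,0,0,0,0,0,0.5]
}}

```text
clock: 2.92
tcp_pos: [0.4967, -0.2621, 0.1555]
orientation: [-0.001, 0.014, 1.0, 0.001]
wrist_force: [-0.1, -0.4, 0.2]
finger_gap: 0.043
```

Run:
```python
from h import *
np.set_printoptions(precision=4,suppress=True)
s=get_state();print(s['tcp_pos'])
ci=camera_info("wrist");im=read_camera("wrist");cv2.imwrite("pics/w1.png",im)
P0=np.array([.5624,-.3275,-.029])
uv=proj(world(np.zeros((1,3)),P0),ci)[0];print(uv)
for r in silhouettes("wrist","carrier"):
    b=r["box"];print(b,r["p"])
    if b[0]-5<uv[0]<b[0]+b[2]+5 and b[1]-5<uv[1]<b[1]+b[3]+5:
        p,e=fit("carrier",r["pixels"],ci,P0,S=1);print(p,e)
go([.5244,-.3264,.15],88.3,s)
```

```text
[ 0.4967 -0.2621  0.1555]
[252.4902 295.3135]
[217.0, 240.8, 60.0, 111.5] 0.84
[ 0.5289 -0.2929  1.6416] 0.5221871137619019
[180.4, 78.4, 83.0, 105.1] 0.83
[319.5, 268.7, 101.3, 53.9] 0.78
[23.2, 208.1, 156.6, 57.3] 0.74
shift [-2.95 -6.35  0.54] turn [ 0.07 -0.07  0.06] t 2.92
```

View pics/w1.png

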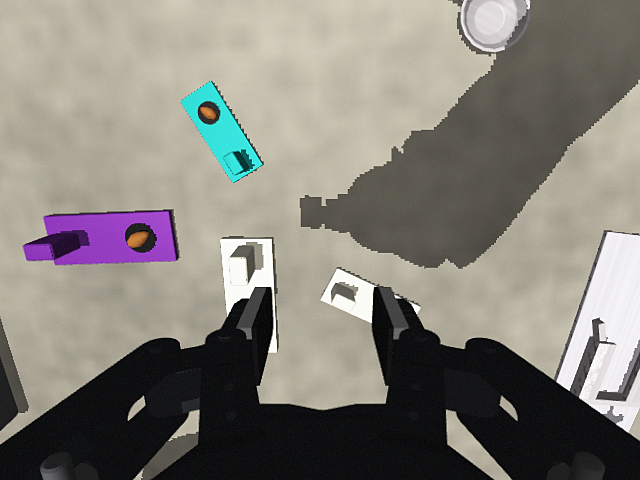

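Wrist view: the carrier (221–278, 238–350) is partly hidden by a finger, tab at (243,262). The small look-alike is at (370,295). I compare the visible plate corners with the fit.

Run:
```python
from h import *
np.set_printoptions(precision=4,suppress=True)
ci=camera_info("wrist");im=cv2.imread("pics/w1.png")
P0=np.array([.5624,-.3275,-.029])
print(proj(world(np.array([[-.055,.022,.006],[-.055,-.022,.006],[-.05,.007,.04],[-.05,-.007,.04],[-.026,.007,.04],[-.026,-.007,.04]]),P0),ci))
c=im[225:300,205:295]; cv2.imwrite("pics/w1c.png",cv2.resize(c,None,fx=7,fy=7,interpolation=cv2.INTER_NEAREST))
```

```text
[[272.8178 237.6133]
 [220.796  237.5005]
 [247.3464 255.9438]
 [228.9065 255.888 ]
 [249.0708 285.3675]
 [231.0715 285.289 ]]
```

View pics/w1c.png

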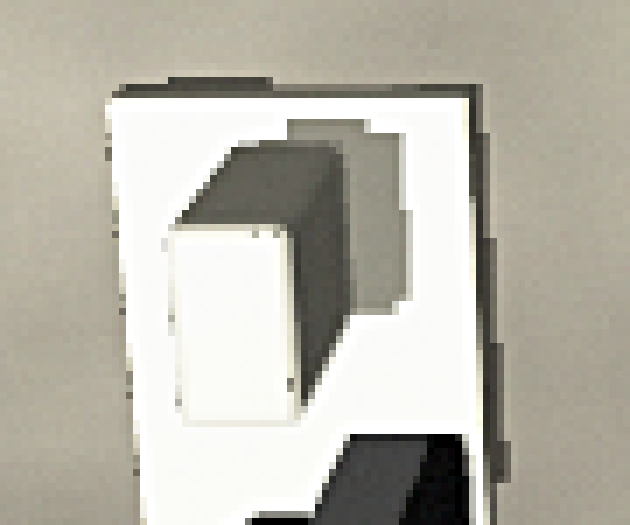

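>>> {"method": "send_rows", "body": {
  "series": [-3,-6.4,0,0,0,0,0.5,-3,-6.4,0,0,0,0,0.5,-3,-6.4,0,0,0,0,0.5,-3,-6.4,0,0,0,0,0.5,-3,-6.4,7,0,0,0,0.5,-3,-6.4,9,0,0,0,0.5,-3,-6.4,9,0,0,0,0.5]
}}

```text
clock: 3.6
tcp_pos: [0.5216, -0.3222, 0.0601]
orientation: [-0.004, 0.013, 1.0, 0.003]
wrist_force: [-1.5, 1.7, -0.9]
finger_gap: 0.0429
```

```bash
python3 -c "
from h import *
print(get_state()['tcp_pos']);go([.525,-.3267,.016],88.3)"
```

```text
[ 0.52155856 -0.32218591  0.06013873]
shift [-0.39 -0.47  4.41] turn [ 0.39 -0.48  0.21] t 3.6
```

>>> {"method": "send_rows", "body": {
  "series": [-0.2,-0.3,0,0,0,0,0.5,-0.2,-0.3,0,0,0,0,0.5,-0.2,-0.3,0,0,0,0,0.5]
}}

```text
clock: 3.85
tcp_pos: [0.5291, -0.331, 0.0689]
orientation: [0.002, 0.014, 1.0, -0.001]
wrist_force: [-0.1, -0.7, 0.4]
finger_gap: 0.0427
```

```bash
python3 -c "
from h import *
print(get_state()['tcp_pos']);go([.525,-.3267,.016],88.3)"
```

```text
[ 0.52910968 -0.33101155  0.06890468]
shift [0.44 0.43 5.29] turn [-0.14  0.2   0.14] t 3.85
```

>>> {"method": "send_rows", "body": {
  "series": [0.4,0.4,2,0,0,0,0.5,0.4,0.4,4,0,0,0,0.5,0.4,0.4,5,0,0,0,0.5,0.4,0.4,5,0,0,0,0.5,0.4,0.4,5,0,0,0,0.5,0.4,0.4,5,0,0,0,0.5]
}}

```text
clock: 4.35
tcp_pos: [0.5247, -0.327, 0.0177]
orientation: [0.001, 0.014, 1.0, -0.001]
wrist_force: [-0.1, -0.4, 0.2]
finger_gap: 0.0427
```

```bash
python3 -c "
from h import *
print(get_state()['tcp_pos']);go([.525,-.3267,.016],88.3)"
```

```text
[ 0.52468273 -0.32702177  0.01772564]
shift [-0.03  0.03  0.17] turn [-0.09  0.13  0.1 ] t 4.35
```

Good. Close, then lift.

>>> {"method": "send_rows", "body": {
  "series": [0,0,0.15,0,0,0,0.3,0,0,0.15,0,0,0,0.05,0,0,0.15,0,0,0,0,0,0,0.15,0,0,0,0,0,0,0.15,0,0,0,0,0,0,0.15,0,0,0,0],
  "newtons": 40
}}

```text
clock: 4.85
tcp_pos: [0.5242, -0.3267, 0.0154]
orientation: [0.001, 0.014, 1.0, -0.001]
wrist_force: [0.9, -0.8, 6.6]
finger_gap: 0.0131
```

>>> {"method": "send_rows", "body": {
  "series": [0,0,0,0,0,0,0,0,0,-1,0,0,0,0,0,0,-3,0,0,0,0,0,0,-5,0,0,0,0,0,0,-5,0,0,0,0,0,0,-5,0,0,0,0]
}}

```text
clock: 5.35
tcp_pos: [0.5243, -0.3266, 0.0657]
orientation: [0.001, 0.014, 1.0, -0.001]
wrist_force: [0.3, 0.8, -1.0]
finger_gap: 0.013
```

Run:
```python
from h import *
s=get_state();print(s['tcp_pos'],s['finger_gap'])
S=np.array([.6265,.0195,-.144]); 
for x in(-.13,-.043): 
    w=world(np.array([[x,0,0]]),S)[0]; print(x,w); go([w[0],w[1],.07],90-8.25,s)
cv2.imwrite("pics/w2.png",read_camera("wrist"))
```

```text
[ 0.52429889 -0.32664358  0.06572785] 0.01299687905605615
-0.13 [0.49784551 0.03815537 0.        ]
shift [ 3.66 36.39 -0.48] turn [-0.07  0.12  6.66] t 5.35
-0.043 [0.58394505 0.02567062 0.        ]
shift [-4.98 35.38 -0.46] turn [-0.07  0.12  6.66] t 5.35
```

View pics/w2.png

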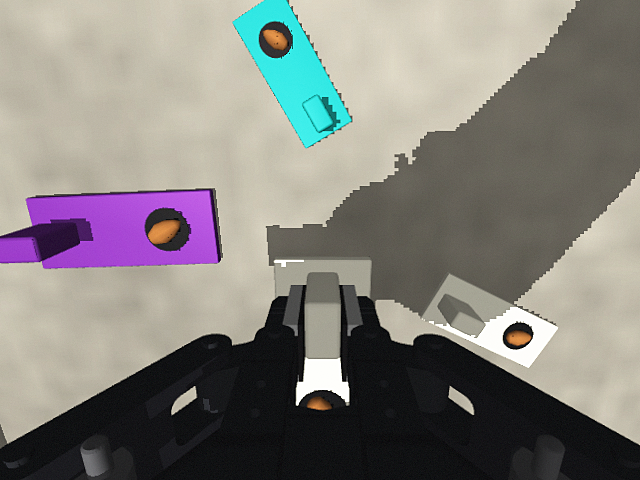

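The carrier sits centred and square in the fingers (tab at (322,310), plate edge 275–372). Moving to the front of the apron.

>>> {"method": "send_rows", "body": {
  "series": [0,3,-2,0,0,0,0,4.6,36.4,-2,0,0,6.6,0,4.6,36.4,-2,0,0,6.6,0,4.6,36.4,-2,0,0,6.6,0,4.6,36.4,-2,0,0,6.6,0,4.6,36.4,-2,0,0,6.6,0,4.6,36.4,-2,0,0,6.6,0,4.6,36.4,-2,0,0,6.6,0,4.6,36.4,-2,0,0,6.6,0,4.6,36.4,-2,0,0,6.6,0]
}}

```text
clock: 6.23
tcp_pos: [0.4844, 0.0449, 0.0831]
orientation: [-0.002, 0.068, 0.998, 0.001]
wrist_force: [-1.4, -0.7, -0.8]
finger_gap: 0.0132
```

>>> {"method": "send_rows", "body": {
  "series": [0,0,0,0,0,0,0,0,0,0,0,0,0,0,0,0,0,0,0,0,0,0,0,0,0,0,0,0]
}}

```text
clock: 6.57
tcp_pos: [0.4879, 0.0375, 0.0841]
orientation: [-0.0, 0.073, 0.997, -0.0]
wrist_force: [-0.4, -0.6, -0.0]
finger_gap: 0.0134
```

Run:
```python
from h import *
np.set_printoptions(precision=4,suppress=True)
s=get_state();print(s['tcp_pos'],s['finger_gap'])
S=np.array([.6265,.0195,-.144]); 
w=world(np.array([[-.14,0,0]]),S)[0]; print(w); go([w[0],w[1],.05],90-8.25,s)
# refit carrier (held) and stand in scene+top
yaw=np.pi/2-0; A=rot(s["orientation"]); th=np.arctan2(A[1,1],A[0,1])-np.pi/2; print("toolyaw",th)
p0=np.array([s['tcp_pos'][0]+.038*np.cos(th),s['tcp_pos'][1]+.038*np.sin(th),th]); print(p0)
for c in("top","scene"):
    im=read_camera(c);ci=camera_info(c);cv2.imwrite(f"pics/{c}3.png",im)
    for r in silhouettes(c,"stand")[:1]:
        print(c,"stand",*fit("stand",r["pixels"],ci,S))
    for l in("carrier",):
        for r in silhouettes(c,l):
            uv=proj([[p0[0],p0[1],s['tcp_pos'][2]]],ci)[0];b=r["box"]
            if abs(b[0]+b[2]/2-uv[0])<40 and abs(b[1]+b[3]/2-uv[1])<40: print(c,r["p"],b,uv)
im=cv2.imread("pics/scene3.png")[200:330,270:420]; cv2.imwrite("pics/s3c.png",cv2.resize(im,None,fx=4,fy=4,interpolation=cv2.INTER_CUBIC))
```

```text
[0.4879 0.0375 0.0841] 0.013447755710830327
[0.4879 0.0396 0.    ]
shift [0.03 0.2  3.41] turn [-0.01 -0.02 -0.09] t 6.57
toolyaw -0.14550107476778984
[ 0.5255  0.032  -0.1455]
top stand [ 0.6253  0.0198 -0.1346] 0.30633479356765747
scene stand [ 0.6264  0.0193 -0.1433] 0.10636961460113525
scene 0.66 [309.8, 210.0, 37.4, 41.2] [326.1218 229.0748]
```

View pics/s3c.png

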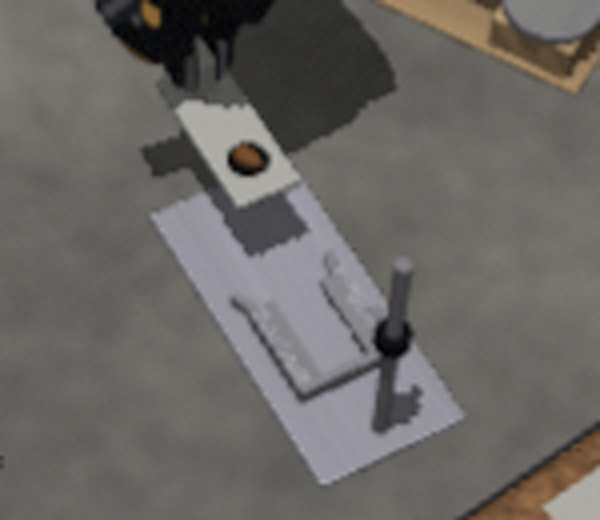

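The crop shows the carrier held flat, almond (248,157) leading, in line with the apron. Lowering and aligning laterally.

>>> {"method": "send_rows", "body": {
  "series": [0,0.2,3,0,0,0,0,0,0.2,5,0,0,0,0,0,0.2,6,0,0,0,0,0,0.2,6.15,0,0,0,0,0,0.2,6.15,0,0,0,0,0,0.2,6.15,0,0,0,0,0,0.2,6.15,0,0,0,0]
}}

```text
clock: 7.45
tcp_pos: [0.4891, 0.0409, 0.0241]
orientation: [0.001, 0.071, 0.997, 0.0]
wrist_force: [-0.3, 0.2, -0.9]
finger_gap: 0.013
```

Run:
```python
from h import *
np.set_printoptions(precision=4,suppress=True)
s=get_state();print(s['tcp_pos'],s['wrist_force'])
S=np.array([.6265,.0195,-.144]); 
for x in(-.09,-.06,-.043):
  w=world(np.array([[x,0,0]]),S)[0]; go([w[0],w[1],.022],90-8.25,s)
ci=camera_info("scene")
im=read_camera("scene")
for r in silhouettes("scene","almond")[:3]: print(r["p"],r["box"])
th=-.145
for z in(.0065,):
  p=np.array([s['tcp_pos'][0]+.038*np.cos(th),s['tcp_pos'][1]+.038*np.sin(th),th])
  for q in world(np.array([[.055,.022,.006],[.055,-.022,.006],[.027,0,.01]]),p,z): print("pred",proj([q],ci))
im=im[205:285,300:390]; cv2.imwrite("pics/s4c.png",cv2.resize(im,None,fx=7,fy=7,interpolation=cv2.INTER_CUBIC))
```

```text
[0.4891 0.0409 0.0241] [-0.2653  0.18   -0.8937]
shift [-4.9  -0.15  0.22] turn [0.01 0.12 0.05] t 7.45
shift [-7.9  -0.15  0.23] turn [0.01 0.12 0.05] t 7.45
shift [-9.6  -0.15  0.23] turn [0.01 0.12 0.05] t 7.45
0.88 [131.9, 323.1, 43.8, 37.0]
0.82 [163.1, 284.0, 28.0, 21.8]
0.66 [232.4, 306.7, 37.2, 13.3]
pred [[345.1248 258.3701]]
pred [[329.711  265.1576]]
pred [[332.0892 252.6915]]
```

View pics/s4c.png

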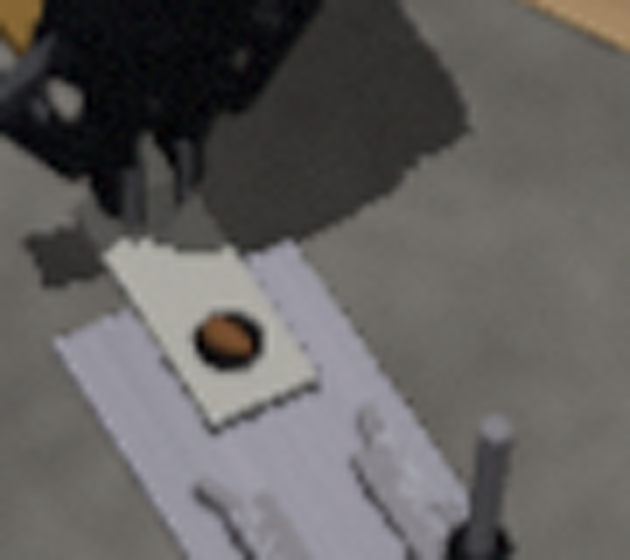

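The carrier's front corners at (345.4,258.9) and (330.3,266.0) match the prediction within 1 px. Sliding in.

>>> {"method": "send_rows", "body": {
  "series": [-1,-0.15,0.18,0,0,0,0,-2,-0.15,0.18,0,0,0,0,-3,-0.15,0.18,0,0,0,0,-4,-0.15,0.18,0,0,0,0,-4.5,-0.15,0.18,0,0,0,0,-5,-0.15,0.18,0,0,0,0,-5,-0.15,0.18,0,0,0,0]
}}

```text
clock: 8.13
tcp_pos: [0.5387, 0.0321, 0.0211]
orientation: [0.0, 0.072, 0.997, 0.0]
wrist_force: [0.0, -0.7, -0.8]
finger_gap: 0.0131
```

Run:
```python
from h import *
np.set_printoptions(precision=4,suppress=True)
s=get_state();print(s['tcp_pos'],s['wrist_force'],s['ft_torque'])
S=np.array([.6265,.0195,-.144]); 
w=world(np.array([[-.043,0,0]]),S)[0]; go([w[0],w[1],.0215],90-8.25,s)
```

```text
[0.5387 0.0321 0.0211] [ 0.0429 -0.6963 -0.8098] [-0.0334  0.0005  0.0351]
shift [-4.57  0.01 -0.04] turn [0.01 0.04 0.04] t 8.13
```

>>> {"method": "send_rows", "body": {
  "series": [-1,0,-0.03,0,0,0,0,-2,0,-0.03,0,0,0,0,-3,0,-0.03,0,0,0,0,-3.6,0,-0.03,0,0,0,0,-4,0,-0.03,0,0,0,0,-4.2,0,-0.03,0,0,0,0,-4.4,0,-0.03,0,0,0,0,-4.4,0,-0.03,0,0,0,0]
}}

```text
clock: 8.8
tcp_pos: [0.5807, 0.0261, 0.0214]
orientation: [-0.0, 0.071, 0.997, 0.0]
wrist_force: [0.3, 1.0, -1.0]
finger_gap: 0.0135
```

>>> {"method": "send_rows", "body": {
  "series": [-0.15,0,0,0,0,0,0,-0.3,0,0,0,0,0,0,-0.3,0,0,0,0,0,0]
}}

```text
clock: 9.05
tcp_pos: [0.5835, 0.0257, 0.0214]
orientation: [-0.0, 0.071, 0.997, 0.0]
wrist_force: [-1.1, 0.2, -1.3]
finger_gap: 0.0131
```

Run:
```python
from h import *
np.set_printoptions(precision=4,suppress=True)
s=get_state();print(s['tcp_pos'],s['wrist_force'],s['ft_torque'])
S=np.array([.6265,.0195,-.144]); 
w=world(np.array([[-.043,0,0]]),S)[0]; go([w[0],w[1],.0215],90-8.25,s)
```

```text
[0.5835 0.0257 0.0214] [-1.1458  0.2278 -1.3398] [0.0009 0.2091 0.0542]
shift [-0.05  0.   -0.01] turn [ 0.   -0.04  0.05] t 9.05
```

Keep nudging until the stop is felt.

>>> {"method": "send_rows", "body": {
  "series": [-0.1,0,0,0,0,0,0,-0.2,0,0,0,0,0,0,-0.2,0,0,0,0,0,0]
}}

```text
clock: 9.3
tcp_pos: [0.5836, 0.0257, 0.0209]
orientation: [-0.002, 0.071, 0.997, 0.0]
wrist_force: [-4.7, 0.4, 1.7]
finger_gap: 0.0135
```

>>> {"method": "send_rows", "body": {
  "series": [-0.1,0,0,0,0,0,0,-0.2,0,0,0,0,0,0,-0.2,0,0,0,0,0,0]
}}

```text
clock: 9.55
tcp_pos: [0.5836, 0.0257, 0.0208]
orientation: [-0.004, 0.071, 0.997, 0.0]
wrist_force: [-10.8, 1.0, 6.6]
finger_gap: 0.0132
```

Stop reached: 10.8 N and no further motion. Relax, release and rise.

>>> {"method": "send_rows", "body": {
  "series": [0.3,0,0,0,0,0,0,0.3,0,0,0,0,0,0.3,0.3,0,0,0,0,0,0.5,0.3,0,0,0,0,0,0.5,0.3,0,0,0,0,0,0.5,0.3,0,-2,0,0,0,0.5,0.3,0,-6,0,0,0,0.5,0.3,0,-10,0,0,0,0.5,0.3,0,-13,0,0,0,0.5,0.3,0,-13,0,0,0,0.5]
}}

```text
clock: 10.38
tcp_pos: [0.5894, 0.0251, 0.1591]
orientation: [0.006, 0.071, 0.997, -0.0]
wrist_force: [0.0, -1.0, 0.0]
finger_gap: 0.0428
```

>>> {"method": "send_rows", "body": {
  "series": [9,0,-3,0,0,0,0.5,9,0,-3,0,0,0,0.5,9,0,-3,0,0,0,0.5,9,0,-3,0,0,0,0.5,9,0,-3,0,0,0,0.5]
}}

```text
clock: 10.8
tcp_pos: [0.4965, 0.0383, 0.1822]
orientation: [0.001, 0.071, 0.997, -0.0]
wrist_force: [0.5, 0.7, 0.4]
finger_gap: 0.0428
```

Run:
```python
from h import *
np.set_printoptions(precision=4,suppress=True)
s=get_state();print(s['tcp_pos'],s['wrist_force'])
S=np.array([.6265,.0195,-.144]); ci=camera_info("scene"); ct=camera_info("top")
a=read_camera("scene"); t=read_camera("top")
for r in silhouettes("top","carrier"): print("top",r["box"],round(r["p"],2))
H=world(np.array([[-.005,0,.005]]),S)[0]
M["stand"]=M["stand"]
for c,k in(("scene",ci),("top",ct)):
    print(c,"pred home: back corners, tab top corners, almond",proj(world(np.array([[-.055,.022,.006],[-.055,-.022,.006],[-.05,.007,.04],[-.05,-.007,.04],[.027,0,.01]]),[H[0],H[1],S[2]],.005),k).round(1).tolist())
for z in (.09,.10,.11): print("tip",z,proj(world(np.array([[.070,0,z]]),S),ci).round(1),"collar",proj(world(cyl(92,0,11,z*1e3-6,z*1e3+6),S),ci).mean(0).round(1),proj(world(cyl(92,0,11,z*1e3-6,z*1e3+6),S),ct).mean(0).round(1))
print("post top",proj(world(np.array([[.092,0,.18]]),S),ci),proj(world(np.array([[.092,0,.18]]),S),ct))
A=cv2.resize(a[235:325,300:390],None,fx=6,fy=6,interpolation=cv2.INTER_CUBIC)
cv2.imwrite("pics/s5.png",A)
# dark collar centroid
for n,im,(x0,y0,x1,y1) in(("scene",a,(355,270,382,300)),("top",t,(340,138,365,165))):
    m=(im[y0:y1,x0:x1].max(2)<45); ys,xs=np.nonzero(m); print(n,m.sum(),xs.mean()+x0,ys.mean()+y0,xs.min()+x0,xs.max()+x0,ys.min()+y0,ys.max()+y0)
```

```text
[0.4965 0.0383 0.1822] [0.4933 0.7023 0.4065]
top [530.6, 244.3, 45.4, 20.5] 0.88
top [489.2, 275.3, 29.5, 31.9] 0.66
top [434.3, 214.2, 35.4, 26.2] 0.6
top [340.0, 178.0, 14.4, 13.2] 0.47
scene pred home: back corners, tab top corners, almond [[341.9, 254.9], [326.5, 261.6], [338.1, 250.8], [333.2, 252.9], [350.6, 281.9]]
top pred home: back corners, tab top corners, almond [[331.9, 226.5], [351.2, 229.1], [338.9, 223.4], [345.2, 224.2], [346.4, 191.9]]
tip 0.09 [[362.9 280.1]] collar [367.8 287.3] [351.3 153.9]
tip 0.1 [[363.2 277.7]] collar [368.2 285. ] [351.5 152.7]
tip 0.11 [[363.5 275.3]] collar [368.5 282.6] [351.6 151.6]
post top [[371.0662 265.1178]] [[352.6624 143.0025]]
scene 49 367.53061224489795 285.1224489795918 364 372 280 289
top 67 351.3134328358209 153.19402985074626 347 356 147 164
```

View pics/s5.png

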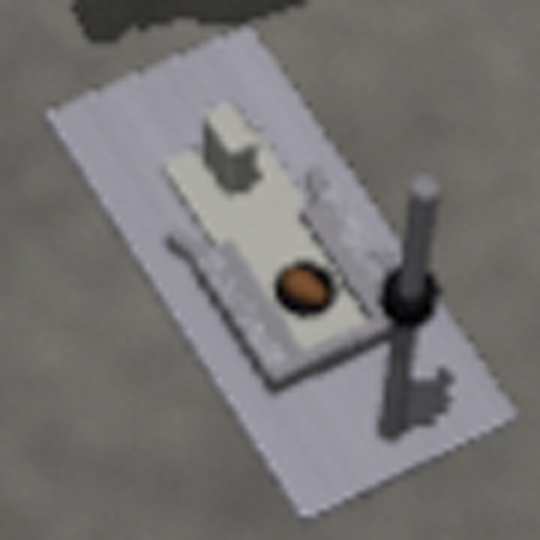

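The carrier is home: almond at (350.7,282.8) against a predicted (350.6,281.9), with the tab outside. The collar is at about (368.2,284.2), so the height is 0.10–0.107 m. I'll refine it with a post profile while going to the loupe.

Run:
```python
from h import *
np.set_printoptions(precision=4,suppress=True,linewidth=200)
L=np.array([.5445,.290,.377]); w=world(np.array([[-.065,0,0]]),L)[0]; go([w[0],w[1],.12],111.6)
a=read_camera("scene").astype(np.float32).mean(2); ci=camera_info("scene")
S=np.array([.6265,.0195,-.144])
zs=np.arange(0,.2,.003); uv=proj(world(np.array([[.092,0,z] for z in zs]),S),ci).astype(np.float32)
for du in(-1,0,1):
    v=cv2.remap(a,uv[:,:1]+du,uv[:,1:],cv2.INTER_LINEAR)[:,0]; print(du,[(int(z*1e3),int(x)) for z,x in zip(zs,v)])
```

```text
shift [ 4.54 22.38  6.12] turn [ -0.01   0.05 -29.81] t 10.95
-1 [(0, 79), (3, 68), (6, 66), (9, 66), (12, 66), (15, 66), (18, 65), (21, 65), (24, 66), (27, 66), (30, 66), (33, 67), (36, 67), (39, 67), (42, 66), (45, 66), (48, 66), (51, 66), (54, 65), (57, 64), (60, 59), (63, 57), (66, 56), (69, 54), (72, 54), (75, 54), (78, 52), (81, 40), (84, 25), (87, 8), (90, 11), (93, 13), (96, 12), (99, 21), (102, 35), (105, 50), (108, 65), (111, 66), (114, 66), (117, 67), (120, 66), (123, 67), (126, 67), (129, 67), (132, 67), (135, 67), (138, 67), (141, 66), (144, 66), (147, 66), (150, 66), (153, 66), (156, 66), (159, 66), (162, 66), (165, 66), (168, 76), (171, 98), (174, 120), (177, 130), (180, 130), (183, 124), (186, 112), (189, 102), (192, 103), (195, 104), (198, 103)]
0 [(0, 71), (3, 62), (6, 63), (9, 63), (12, 62), (15, 62), (18, 62), (21, 62), (24, 62), (27, 63), (30, 64), (33, 65), (36, 65), (39, 65), (42, 64), (45, 63), (48, 62), (51, 63), (54, 62), (57, 60), (60, 57), (63, 56), (66, 57), (69, 57), (72, 58), (75, 57), (78, 55), (81, 39), (84, 21), (87, 7), (90, 7), (93, 10), (96, 16), 
[... 390 characters left out ...]
89), (3, 73), (6, 61), (9, 59), (12, 59), (15, 60), (18, 60), (21, 61), (24, 59), (27, 59), (30, 59), (33, 58), (36, 58), (39, 59), (42, 62), (45, 69), (48, 79), (51, 82), (54, 84), (57, 84), (60, 80), (63, 81), (66, 83), (69, 78), (72, 77), (75, 76), (78, 74), (81, 58), (84, 36), (87, 6), (90, 6), (93, 9), (96, 14), (99, 21), (102, 31), (105, 40), (108, 49), (111, 52), (114, 53), (117, 51), (120, 56), (123, 61), (126, 66), (129, 66), (132, 67), (135, 68), (138, 68), (141, 70), (144, 68), (147, 67), (150, 66), (153, 65), (156, 64), (159, 66), (162, 67), (165, 67), (168, 75), (171, 94), (174, 113), (177, 125), (180, 119), (183, 110), (186, 105), (189, 104), (192, 106), (195, 105), (198, 105)]
```

Post occlusion explains the profile: the visible collar front runs 82–103 mm, which gives a centre near 0.107 m, and the post-top check adds about 2 mm. Using 0.107. Going to the loupe.

>>> {"method": "send_rows", "body": {
  "series": [4.5,22.4,6,0,0,-29.8,0.5,4.5,22.4,6,0,0,-29.8,0.5,4.5,22.4,6,0,0,-29.8,0.5,4.5,22.4,6,0,0,-29.8,0.5,4.5,22.4,6,0,0,-29.8,0.5,4.5,22.4,6,0,0,-29.8,0.5,4.5,22.4,6,0,0,-29.8,0.5,4.5,22.4,6,0,0,-29.8,0.5,4.5,22.4,6,0,0,-29.8,0.5,4.5,22.4,6,0,0,-29.8,0.5]
}}

```text
clock: 11.83
tcp_pos: [0.4837, 0.2657, 0.1214]
orientation: [-0.0, -0.187, 0.982, -0.0]
wrist_force: [-0.6, -0.1, -0.4]
finger_gap: 0.043
```

Run:
```python
from h import *
L=np.array([.5445,.290,.377]); w=world(np.array([[-.065,0,0]]),L)[0]
s=get_state(); print(s["tcp_pos"]); go([w[0],w[1],.02],111.6,s)
ci=camera_info("wrist"); im=read_camera("wrist")
for q in proj(world(np.array([[-.148,.007,.044],[-.148,-.007,.044],[-.1,.007,.044],[-.1,-.007,.044]]),L),ci): cv2.circle(im,tuple(int(round(v)) for v in q),2,(0,0,255),-1)
cv2.imwrite("pics/w6.png",im)
```

```text
[0.48369076 0.26568463 0.12138243]
shift [-0.05  0.02 10.14] turn [-0.01 -0.01 -0.07] t 11.83
```

View pics/w6.png

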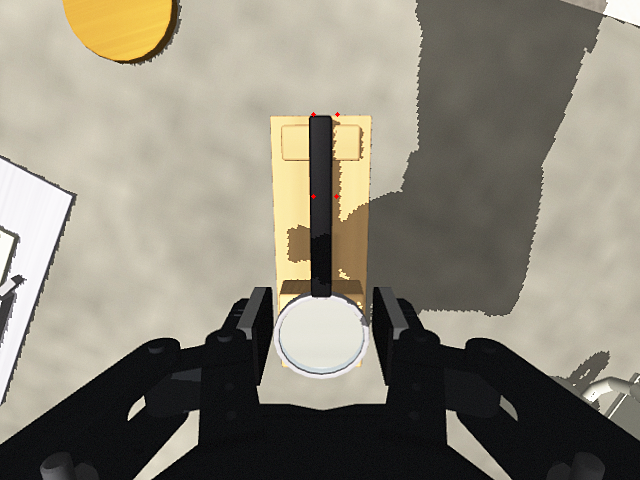

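The handle shows at u = 310–332, against a predicted 313–338, so it's about 2.5 mm towards tool −y. Correct and descend.

>>> {"method": "send_rows", "body": {
  "series": [0,-0.25,3,0,0,0,0.5,0,-0.25,6,0,0,0,0.5,0,-0.25,8.5,0,0,0,0.5,0,-0.25,10,0,0,0,0.5,0,-0.25,10.1,0,0,0,0.5,0,-0.25,10.1,0,0,0,0.5,0,-0.25,10.1,0,0,0,0.5]
}}

```text
clock: 12.47
tcp_pos: [0.4852, 0.2638, 0.0217]
orientation: [0.001, -0.187, 0.982, 0.0]
wrist_force: [0.9, -0.3, 0.5]
finger_gap: 0.0426
```

>>> {"method": "send_rows", "body": {
  "series": [0,0,0,0,0,0,0.3,0,0,0,0,0,0,0.05,0,0,0,0,0,0,0,0,0,0,0,0,0,0,0,0,0,0,0,0,0,0,0,0,0,0,0,0],
  "newtons": 60
}}

```text
clock: 12.97
tcp_pos: [0.4854, 0.2646, 0.0221]
orientation: [0.002, -0.187, 0.982, 0.0]
wrist_force: [-0.5, -1.0, 5.2]
finger_gap: 0.0126
```

>>> {"method": "send_rows", "body": {
  "series": [0,0,-0.5,0,0,0,0,0,0,-2,0,0,0,0,0,0,-4,0,0,0,0,0,0,-7,0,0,0,0,0,0,-10,0,0,0,0,0,0,-12,0,0,0,0,0,0,-12,0,0,0,0,0,0,-12,0,0,0,0]
}}

```text
clock: 13.63
tcp_pos: [0.4848, 0.2646, 0.1419]
orientation: [0.002, -0.187, 0.982, 0.0]
wrist_force: [-0.1, 0.4, -1.6]
finger_gap: 0.0129
```

Run:
```python
from h import *
np.set_printoptions(precision=4,suppress=True)
s=get_state(); print(s["tcp_pos"],s["finger_gap"],s["wrist_force"])
t=np.array(s["tcp_pos"]); A=rot(s["orientation"]); th=np.arctan2(A[1,1],A[0,1])-np.pi/2
z=t[2]+.0170
S=np.array([.6265,.0195,-.144])
# where is lens in tool frame
for c in("wrist","top","scene"):
    ci=camera_info(c); im=read_camera(c)
    if c=="wrist": cv2.imwrite("pics/w7.png",im)
    p0=[t[0]+.065*np.cos(th),t[1]+.065*np.sin(th),th]
    for r in silhouettes(c,"loupe")[:3]:
        b=r["box"]; print(c,r["p"],b,proj([[p0[0],p0[1],z]],ci))
        if c=="wrist": continue
        p,e=fit("loupe",r["pixels"],ci,p0,z=z-.037); d=p[:2]-t[:2]; print(p,round(e,3),"along",d@[np.cos(th),np.sin(th)],"side",d@[-np.sin(th),np.cos(th)],"dyaw",p[2]-th)
```

```text
[0.4848 0.2646 0.1419] 0.012852144231464828 [-0.1246  0.4395 -1.6475]
wrist 0.83 [296.2, 94.5, 52.8, 314.2] [[325.2169 454.1366]]
wrist 0.45 [507.4, 359.2, 132.6, 86.0] [[325.2169 454.1366]]
wrist 0.43 [0.0, 140.7, 93.4, 252.3] [[325.2169 454.1366]]
top 0.6 [210.3, 216.2, 31.8, 86.6] [[212.8753 231.6015]]
[0.543  0.287  0.3658] 1.102 along 0.06237034916871252 side -0.0005398673759140424 dyaw -0.011467360404527227
top 0.5 [297.5, 293.1, 33.7, 36.0] [[212.8753 231.6015]]
[0.5452 0.2885 0.3772] 1.0 along 0.06500000000000003 side -2.42861286636753e-17 dyaw 0.0
scene 0.84 [360.7, 145.8, 65.8, 36.7] [[413.8142 168.0203]]
[0.5486 0.2802 0.3558] 0.288 along 0.0650320056792395 side -0.008910036074526366 dyaw -0.021477713887118388
```

View pics/w7.png

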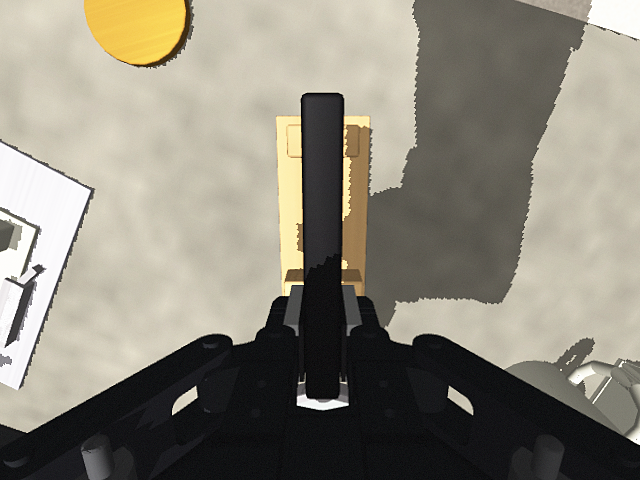

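Loupe held square (handle u 302–343, vertical), lens about 64.5 mm ahead of the TCP. Moving to a waypoint short of the almond.

Run:
```python
from h import *
S=np.array([.6265,.0195,-.144])
w=world(np.array([[-.085,0,0]]),S)[0]; go([w[0],w[1],.142],81.75)
ci=camera_info("wrist"); t=get_state(); A=rot(t["orientation"])
for a in(.062,.0645,.067): print(a,proj([t["tcp_pos"]+A@[.148-a,0,-.0149-.007]],ci))
```

```text
shift [  3.03 -23.76  -0.29] turn [-0.03 -0.15 29.85] t 13.93
0.062 [[326.58638015  81.76464212]]
0.0645 [[326.55991302  90.32342517]]
0.067 [[326.53352411  98.79778829]]
```

>>> {"method": "send_rows", "body": {
  "series": [3,-23.8,0,0,0,29.8,0,3,-23.8,0,0,0,29.8,0,3,-23.8,0,0,0,29.8,0,3,-23.8,0,0,0,29.8,0,3,-23.8,0,0,0,29.8,0,3,-23.8,0,0,0,29.8,0,3,-23.8,0,0,0,29.8,0,3,-23.8,0,0,0,29.8,0,3,-23.8,0,0,0,29.8,0,3,-23.8,0,0,0,29.8,0]
}}

```text
clock: 14.77
tcp_pos: [0.5431, 0.0328, 0.14]
orientation: [-0.001, 0.071, 0.997, 0.0]
wrist_force: [-0.2, -0.9, -1.7]
finger_gap: 0.0129
```

Run:
```python
from h import *
S=np.array([.6265,.0195,-.144]); s=get_state();print(s["tcp_pos"])
w=world(np.array([[.022-.065,0,0]]),S)[0]; go([w[0],w[1],.092],81.75,s)
```

```text
[0.5431055  0.03283718 0.13999405]
shift [-4.15 -0.13  4.79] turn [ 0.02 -0.07  0.12] t 14.77
```

>>> {"method": "send_rows", "body": {
  "series": [-1,-0.1,0,0,0,0,0,-2.5,-0.1,0.5,0,0,0,0,-3.5,-0.1,1.5,0,0,0,0,-4.1,-0.1,3,0,0,0,0,-4.1,-0.1,4,0,0,0,0,-4.1,-0.1,4.7,0,0,0,0,-4.1,-0.1,4.8,0,0,0,0,-4.1,-0.1,4.8,0,0,0,0,-4.1,-0.1,4.8,0,0,0,0]
}}

```text
clock: 15.52
tcp_pos: [0.5841, 0.0252, 0.0928]
orientation: [0.0, 0.071, 0.997, 0.0]
wrist_force: [0.4, -0.4, -1.1]
finger_gap: 0.0127
```

Run:
```python
from h import *
np.set_printoptions(precision=4,suppress=True)
S=np.array([.6265,.0195,-.144]); s=get_state();print(s["tcp_pos"],s["wrist_force"])
w=world(np.array([[.022-.065,0,0]]),S)[0]; go([w[0],w[1],.092],81.75,s)
t=s["tcp_pos"];A=rot(s["orientation"]);th=np.arctan2(A[1,1],A[0,1])-np.pi/2
lens=t+A@[-.065,0,-.0149]; print("lens est",lens,"almond",world(np.array([[.022,0,.015]]),S)[0])
T=world(cyl(0,0,34,103,111),[*world(np.array([[.022,0,0]]),S)[0][:2],0])
for c in("scene","top"):
    ci=camera_info(c); im=read_camera(c); cv2.imwrite(f"pics/{c}8.png",im)
    print(c,"want rim box",proj(T,ci).min(0),proj(T,ci).max(0))
    for r in silhouettes(c,"loupe")[:2]:
        p0=[lens[0],lens[1],th]; p,e=fit("loupe",r["pixels"],ci,p0,z=lens[2]-.037); print(c,r["p"],r["box"],p,round(e,3))
im=cv2.imread("pics/scene8.png")[215:325,290:400]; cv2.imwrite("pics/s8.png",cv2.resize(im,None,fx=5.4,fy=5.4,interpolation=cv2.INTER_CUBIC))
```

```text
[0.5841 0.0252 0.0928] [ 0.4416 -0.3952 -1.1197]
shift [0.02 0.04 0.08] turn [0.   0.01 0.07] t 15.52
lens est [0.6484 0.016  0.1077] almond [0.6483 0.0163 0.015 ]
scene want rim box [338.0525 247.5265] [367.5879 273.7715]
scene 0.7 [323.5, 215.5, 48.2, 57.9] [ 0.6493  0.0162 -0.1563] 0.372
top want rim box [331.1375 167.9645] [363.492  200.5036]
```

View pics/s8.png

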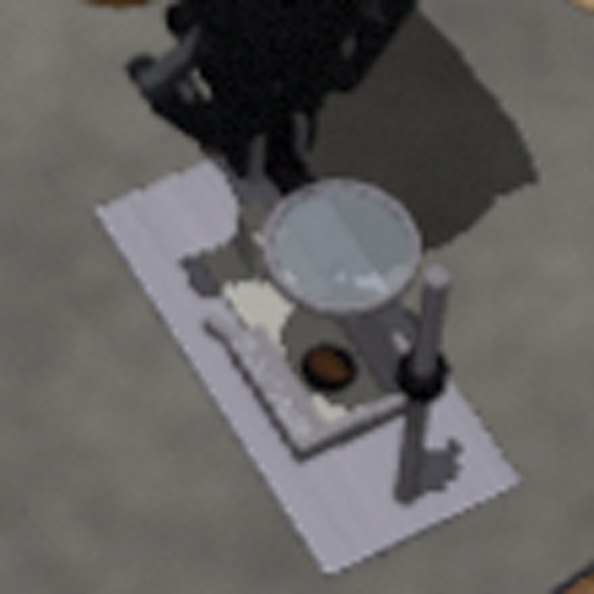

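The scene crop shows the rim at about 338.7–368.3 × 248–273 px, against a wanted 338–367.6 × 247.5–273.8. The almond is still home at (351,283) and the collar unmoved. A 1 mm trim, settle, then hand in.

>>> {"method": "send_rows", "body": {
  "series": [0,0,0.1,0,0,0,0,0,0,0.1,0,0,0,0,0,0,0.1,0,0,0,0,0,0,0.1,0,0,0,0,0,0,0.1,0,0,0,0,0,0,0.1,0,0,0,0]
}}

```text
clock: 16.22
tcp_pos: [0.5842, 0.025, 0.0915]
orientation: [0.0, 0.071, 0.997, 0.0]
wrist_force: [0.9, 0.0, -0.4]
finger_gap: 0.0125
```

Run:
```python
from workcell import *
s=get_state(); print(s["tcp_pos"],s["finger_gap"],s["wrist_force"],abs(s["qvel"]).max(),s["clock"])
print(hand_in())
```

```text
[0.58421604 0.02501279 0.09149099] 0.012456514467541162 [ 0.86693364  0.02501927 -0.36285985] 0.0020030949192845404 16.2167
the job is handed in; nothing more can be done
None
```

I slid the larger white carrier, almond end first, into the channel until it met the stop, and let go of it. I then picked the loupe up by its handle and handed in at 16.2 s, still holding it over the almond. The hand-in reports no verdict.

**Last checks**
- **Carrier:** it stopped advancing against the stop at about 11 N. After release, the almond showed within 1 px of its predicted home position.
- **Loupe centring:** from the arm's position, the lens was about 0.3 mm horizontally from where the almond should be. The scene camera's fit put it about 1 mm off, but that fit was poor because the gripper hid part of the loupe.
- **Loupe height:** the lens centre was at about 0.106 m. The arm was still and the grip closed on the handle.
- **Bystanders:** the collar looked unmoved in the last scene picture. I made no separate check on the jars and kitchenware, but the arm kept clear of them.

**Weaker or disagreeing checks**
- **Pointer height:** I estimated 0.107 m from the scene camera, allowing for about 1 px of camera offset. The raw readings were 0.10–0.103 m, and a rough top-camera reading was 0.096 m, which would put the loupe right at the 10 mm limit.
- **Level:** I judged this only from the tool's orientation and the pictures, not by a direct measurement.
- **Detections that failed:** the top camera did not detect the loupe at the end. The fit of the rest failed, so I did not use it.

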